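# Empty the strainer insert of the stock pot

## Robot

A 6-joint arm with a two-finger parallel gripper is mounted at the origin on a cart in front of the work surface, level with it; the furniture and walls round the work are solid. World frame = base frame: x ahead of the robot, y to its left, z up, the work surface at z = 0. Lengths are in m, angles in degrees, forces in N, time in s.
With the tool pointing down it reaches from about 0.3 to 0.75 m from the base axis. Payload 8.5 kg.
Tool frame: the origin (TCP) lies on the centre line of the jaws, within the pads' length; the fingertips stand 14 mm ahead of it and the grasp point (between the pads) lies 5 mm behind it; z points along the fingers, x is the direction in which the jaws open and shut, and the axes are right-handed (so a half turn about z gives the same grasp; the last joint's range is limited). The gripper opens to 85 mm and grips with 20 to 120 N. Pads are 22 mm wide; open, the fingers measure 114 mm over their backs; the gripper's body (76 mm by 85 mm) begins 54 mm behind the grasp point. The pads swing forward as they close: fully open they stand 13 mm farther back than shut.
Start: joints at [-77.252, 21.807, 74.336, -0, 83.858, -12.336], TCP at [0.233, -0.498, 0.245] pointing down, gripper open.
Joint ranges: [-178.18, 178.18], [-50.72, 133.34], [12.68, 142.11], [-81.47, 261.47], [9.98, 163.14], [-165.26, 165.26]. Speed limits (degrees/s): [136.94, 136.94, 180, 180, 180, 180].

## Interface

Orientations are given as a 3x3 rotation matrix whose columns are the frame's x, y, z axes.
In Python, from rig import * gives the robot as it stands.
- The arm moves only by the shell command python3 -m crank 'ROWS' [FORCE]. ROWS is JSON, one flat list of numbers, 7 for each row, row after row: the turn, a rotation vector about the world's x, y, z in rad, then the shift along the world's x, y, z in m, then the opening in per cent of the stroke, from 0 (shut) to 100 (fully open). A call has 1 to 20 rows; each row shifts and turns the commanded pose from where the row before left it; what a row does not reach is not made up. A row lasts 1/10 s, in which the tool goes at most 50 mm and 8.59 degrees, less where a joint would pass 70% of its speed; a pose out of reach is approached as far as the arm can. A call is refused whole if a number of a shift passes 0.05 or a number of a turn 0.15, either way. A call with a gripper value outside its range is refused whole. The fingers move at their own pace and stop on an object; FORCE is the grip in N (left out, the last holds). Time passes only in rows, so rows that do not move let the fingers close. It gives the time, the measured TCP pose, the force and the opening at its end, in the units of the state.
- observe(): the state, without advancing time (a new reading comes with each control period).
- get_image(name): name is "side" or "top"; returns a dict with "frame" (480x640x3 uint8, red, green, blue), "fov_y" (degrees; the focal length in pixels is half the picture's height over the tangent of half this angle, whatever the lens; pixels are square), "cx", "cy" (the principal point, pixels), "world_to_cam" (4x4, takes a point from world to camera coordinates). Camera axes: x right, y up, looking along -z (the intrinsics and any distortion apply to the point x, -y, -z); pixel columns grow to the right and rows downward; lengths in m; the calibration is good to about 2 mm. A picture is of the moment at which its call begins. There is no depth.
- close_job(): hands the job in, once; it reports no verdict.
The state is a dict: "time_s": time; "q": joint angles; "qvel": joint speeds; "joint_efforts": joint torques, N m; "position": TCP position; "tool_rot": TCP orientation; "ft_force": force on the tool from outside, world axes, zero at the start; "wrist_torque": the same for the moment, N m; "grip_width": finger opening in m.
Only numpy, scipy, OpenCV 4.12 (cv2) and the standard library are available. Lean on these libraries where they do the work, as an engineer would, in place of code of your own. Each camera call takes 0.05 s, during which the arm holds its last target. There are 200 camera calls.

## Task

Lift the strainer insert with its three lemons out of the pot, stand it on the trivet and let go of it, so that it can drip off. Then take it up again, tip all the lemons out of it into the white serving bowl, and stand the empty insert upright on the middle of the trivet. Leave the pot, the bowl and everything else standing where they are.

Things in the scene. Friction and masses are not known exactly. Their poses are not given: they have to be found in the camera images.
- insert_center (a point): Perforated light-metal strainer insert in the pot, three lemons in it: round open vessel 92 mm tall, 120 mm wide at the foot, 168 mm at the rim, straight wall 3.5 mm thick flaring outward at 14.6 degrees, inner floor 4 mm up. 0.26 kg, 0.52 kg with the lemons. Point: on its axis, 46 mm above its underside; z up along the axis, y through the two ears of the bail.
- insert_rim (a point): Centre of the insert's mouth, level with its rim, 92 mm above its underside; axes as insert_center. The plain rim has no flange: with the bail laid aside it can be pinched from above with one finger inside. The lemons reach to about 35 mm below the rim.
- bail_grip (a point): Middle of the round wooden grip (16 mm thick, 76 mm long) of the insert's swinging wire bail. The hinge line is parallel to the insert's y, through its axis, 82 mm above its underside; the grip's middle is 90 mm from it. y runs along the grip, z from hinge line to grip. Wires 5 mm thick run from the ears (90 mm either side of the axis) to the grip's ends.
- bail (a joint): Angle of the bail, rad: 0 = upright over the insert, positive = leaning to the insert's +x side, negative = to its -x side, stops at -1.0 and +1.0. It starts leaning to -x; light friction (0.05 N m) holds it where it is left. Being hinged it can carry the insert but not tip it; upright, it is in the way of a gripper at the rim.
- pot: Straight steel stock pot, open, 176 mm wide (180 at the lip), 80 mm tall, wall 3 mm, inner floor 6 mm up, 1.6 kg; two small loop handles reach 114 mm from its axis along +x and -x, 56 to 69 mm up. Origin: centre of its underside. The insert stands loosely on its floor, its rim 18 mm above the pot's.
- trivet: Flat round black wire trivet, 196 mm wide, 8 mm thick, fixed to the worktop. Origin: centre of its underside.
- bowl_in (a point): Empty round white ceramic serving bowl, 216 mm wide at the rim, 72 mm tall, wall 5 mm, 0.75 kg. Point: centre of its inner floor, 7 mm above the worktop. Pot and bowl stand on opposite sides of the trivet, either way round.
- lemon_1_center (a point): One of the three whole lemons in the insert, 71 x 53 x 51 mm, 85 g. The point is its centre; x axis along its length.
- lemon_2_center (a point): One of the three whole lemons in the insert, 71 x 53 x 51 mm, 85 g. The point is its centre; x axis along its length.
- lemon_3_center (a point): One of the three whole lemons in the insert, 71 x 53 x 51 mm, 85 g. The point is its centre; x axis along its length.
- pepper_mill: Dark wooden pepper mill, 58 mm wide, 150 mm tall, behind the work; a bystander. Origin: centre of its underside.
- salt_shaker: Glass salt shaker with a domed cap, 44 mm wide, 90 mm tall, behind the work; a bystander. Origin: centre of its underside.
- timer: Low round kitchen timer with a domed upper half, 63 mm wide, 54 mm tall, in front; a bystander. Origin: centre of its underside.
- candle: Candle in a squat glass jar, 92 mm wide, 92 mm tall, behind the work; a bystander. Origin: centre of its underside.
- spoon: Wooden cooking spoon, 316 mm long, 14 mm high, lying at the left (x axis along its length); a bystander. Origin: centre of its underside.
- pumpkin: Small ceramic pumpkin with a stem, 62 mm wide, 59 mm tall, in front; a bystander. Origin: centre of its underside.

How it is judged:
By the outcome, as a careful person would: the job done as asked, in the order asked, and still so for the second after the job is handed in, with the robot touching nothing.
It also fails if it takes over 72 s, if anything falls off the work surface, if the arm or the gripper's body presses on something with over 40 N, if the wrist force passes 120 N, or if a joint passes its speed limit or range.

## Working session

There is one attempt and no reset: what is moved stays moved. The work goes in short steps, Python scripts to look and compute and a shell command to move; the robot and the scene stay as the last step left them, time stands still between calls to the robot, and variables do not carry over. Pictures are saved under pics/ and viewed, about 8 in all and at most 12, crops included, and the job is handed in when it is done.

```bash
ls; mkdir -p pics; python3 - <<'E'
from rig import *
import cv2, numpy as np
s=observe();print(s)
for n in("side","top"):
    d=get_image(n);cv2.imwrite(f"pics/{n}0.png",d["frame"][:,:,::-1]);print(n,{k:v for k,v in d.items() if k!="frame"})
E
```

```text
pics
{'time_s': 0.0, 'q': array([-7.72508004e+01,  2.18427130e+01,  7.43858314e+01, -6.36918726e-04,
        8.38588165e+01, -1.23358649e+01]), 'qvel': array([-0.09972323, -0.0750924 , -0.0362023 , -0.02877113, -0.02786603,
       -0.04657402]), 'joint_efforts': array([ 2.24148593e-03, -4.48455119e+01, -2.31276673e+01, -6.92760477e-05,
        4.78939895e-03, -4.80018883e-06]), 'position': array([ 0.23311128, -0.49784672,  0.24468928]), 'tool_rot': array([[ 4.23964177e-01, -9.05678892e-01, -3.47264035e-04],
       [-9.05677730e-01, -4.23964202e-01,  1.48470268e-03],
       [-1.49189140e-03, -3.14951446e-04, -9.99998838e-01]]), 'ft_force': array([ 0.00430279, -0.71665351,  0.32395135]), 'wrist_torque': array([-0.00806834,  0.00385014, -0.01598168]), 'grip_width': 0.08554753579940352}
side {'fov_y': 46.489773517048086, 'cx': 311.6998459814981, 'cy': 237.32674283187794, 'world_to_cam': array([[ 0.97151875, -0.23690013,  0.00544437, -0.48880974],
       [ 0.20503619,  0.85191995,  0.48186364, -0.35554844],
       [-0.11879173, -0.46702327,  0.8762293 , -1.52435671],
       [ 0.        ,  0.        ,  0.        ,  1.        ]])}
top {'fov_y': 46.398433025750826, 'cx': 320.87553559487145, 'cy': 251.5742272045591, 'world_to_cam': array([[ 0.01783652, -0.99953808,  0.02460648,  0.185986  ],
       [ 0.99589174,  0.01994589,  0.08832779, -0.55426152],
       [-0.08877779,  0.02292993,  0.99578749, -1.43245222],
       [ 0.        ,  0.        ,  0.        ,  1.        ]])}
```

View pics/top0.png

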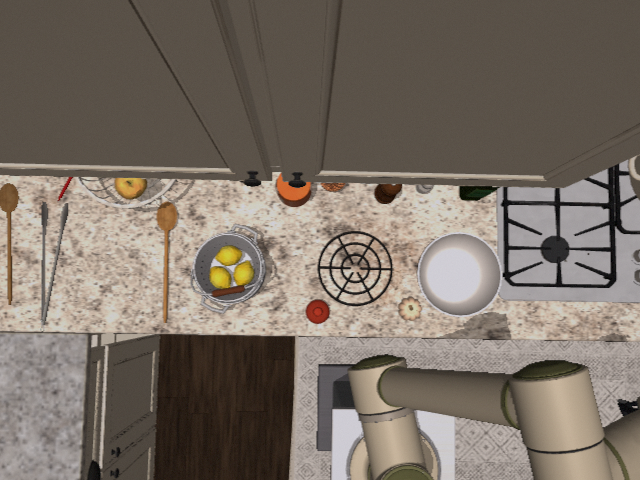

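View pics/side0.png

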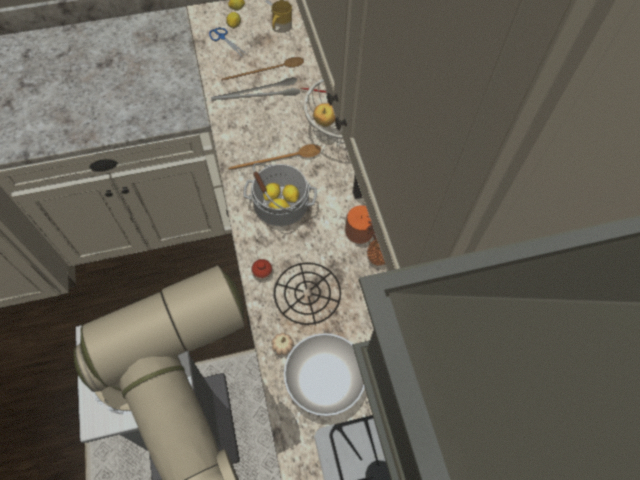

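Top view: the pot with insert is at about (229,268), the bail grip at (228,292) leaning towards the robot, the trivet at (355,268) and the bowl at (459,273). In the side view they are at (281,195), (307,293) and (325,373), with the grip at (260,183). I'll measure with masks and an enlarged composite.

```bash
cat > h.py <<'E'
import numpy as np, cv2, sys
from rig import *
def foc(d): return 240/np.tan(np.radians(d["fov_y"]/2))
def proj(d,p):
    p=np.atleast_2d(p); c=p@d["world_to_cam"][:3,:3].T+d["world_to_cam"][:3,3]; f=foc(d)
    return np.c_[d["cx"]+f*c[:,0]/-c[:,2], d["cy"]-f*c[:,1]/-c[:,2]]
def ray(d,uv):
    f=foc(d); R=d["world_to_cam"][:3,:3]; t=d["world_to_cam"][:3,3]
    v=np.array([(uv[0]-d["cx"])/f,-(uv[1]-d["cy"])/f,-1.])
    v=R.T@v; return -R.T@t, v/np.linalg.norm(v)
def onz(d,uv,z):
    o,v=ray(d,uv); return o+v*(z-o[2])/v[2]
def tri(d1,u1,d2,u2):
    o1,v1=ray(d1,u1);o2,v2=ray(d2,u2)
    A=np.c_[v1,-v2]; s=np.linalg.lstsq(A,o2-o1,rcond=None)[0]
    a,b=o1+v1*s[0],o2+v2*s[1]; return (a+b)/2,np.linalg.norm(a-b)
def circ(P):
    P=np.asarray(P);A=np.c_[2*P[:,:2],np.ones(len(P))];s=np.linalg.lstsq(A,(P[:,:2]**2).sum(1),rcond=None)[0]
    return s[:2],np.sqrt(s[2]+s[0]**2+s[1]**2)
E
python3 - <<'E'
from h import *
T=get_image("top");S=get_image("side")
t,s=T["frame"],S["frame"]
def blob(im,m,box):
    x0,y0,x1,y1=box;k=np.zeros(m.shape,bool);k[y0:y1,x0:x1]=1
    n,l,st,c=cv2.connectedComponentsWithStats((m&k).astype(np.uint8));i=1+np.argmax(st[1:,4]);return l==i,c[i],st[i,4]
hsv=[cv2.cvtColor(i,cv2.COLOR_RGB2HSV) for i in(t,s)]
# grip: reddish brown
g=[]
for h,box in((hsv[0],(200,280,255,305)),(hsv[1],(245,165,272,200))):
    m=((h[...,0]<10)|(h[...,0]>172))&(h[...,1]>90)&(h[...,2]<150)
    b,c,a=blob(None,m,box);ys,xs=np.nonzero(b);pc=cv2.PCACompute2(np.c_[xs,ys].astype(float),None)
    ext=(np.c_[xs,ys]-c)@pc[1][0];e0,e1=c+pc[1][0]*ext.min(),c+pc[1][0]*ext.max();g.append((c,e0,e1));print("grip",c,a,e0,e1)
print("grip3d",tri(T,g[0][0],S,g[1][0]))
print(tri(T,g[0][1],S,g[1][1]),tri(T,g[0][1],S,g[1][2]));print(tri(T,g[0][2],S,g[1][2]),tri(T,g[0][2],S,g[1][1]))
# trivet
for d,h,box in((T,hsv[0],(312,225,398,310)),(S,hsv[1],(270,258,346,328))):
    m=h[...,2]<70;b,c,a=blob(None,m,box);ys,xs=np.nonzero(b)
    hull=cv2.convexHull(np.c_[xs,ys].astype(np.int32))[:,0]
    print("trivet",circ([onz(d,p,.008) for p in hull.astype(float)]),a)
for d,h,box in((T,hsv[0],(405,222,505,326)),(S,hsv[1],(280,325,372,420))):
    m=(h[...,1]<28)&(h[...,2]>110);b,c,a=blob(None,m,box);ys,xs=np.nonzero(b);print("bowl bbox",xs.min(),xs.max(),ys.min(),ys.max(),a)
    hull=cv2.convexHull(np.c_[xs,ys].astype(np.int32))[:,0];print(circ([onz(d,p,.072) for p in hull.astype(float)]))
c=np.zeros((600,800,3),np.uint8)
def put(im,x,y,w,hh,X,Y,k): c[Y:Y+hh*k,X:X+w*k]=cv2.resize(im[y:y+hh,x:x+w],None,fx=k,fy=k,interpolation=cv2.INTER_CUBIC)
put(t,180,215,100,100,0,0,4);put(s,235,150,100,90,400,0,4);put(t,410,225,100,100,0,400,2);put(s,270,325,100,100,200,400,2);put(t,240,170,190,60,400,400,2);put(s,340,200,60,80,400,520,1)
cv2.imwrite("pics/c1.png",c[:,:,::-1])
E
```

```text
grip [235.03508772 289.75438596] 57 [225.95926255 290.5119618 ] [244.00050302 289.00602624]
grip [260.         180.66666667] 3 [259.         180.66666667] [261.         180.66666667]
grip3d (array([0.44537294, 0.39433194, 0.18714915]), np.float64(0.0014358335769347767))
(array([0.4442701 , 0.42003583, 0.15119307]), np.float64(0.0022522258608556156)) (array([0.4471868 , 0.42001958, 0.14959167]), np.float64(0.008054044425389475))
(array([0.44642341, 0.37025398, 0.22082409]), np.float64(0.0007062077807834848)) (array([0.44365228, 0.37024718, 0.22247304]), np.float64(0.004782435303156772))
trivet (array([0.51060248, 0.10622845]), np.float64(0.09743907642082758)) 1095
trivet (array([0.53970733, 0.11707139]), np.float64(0.01246109777558931)) 21
bowl bbox 417 504 222 320 6234
(array([ 0.51912699, -0.16960497]), np.float64(0.13058459908464212))
bowl bbox 282 364 333 419 5392
(array([ 0.50105335, -0.15706348]), np.float64(0.11229025582080487))
```

View pics/c1.png

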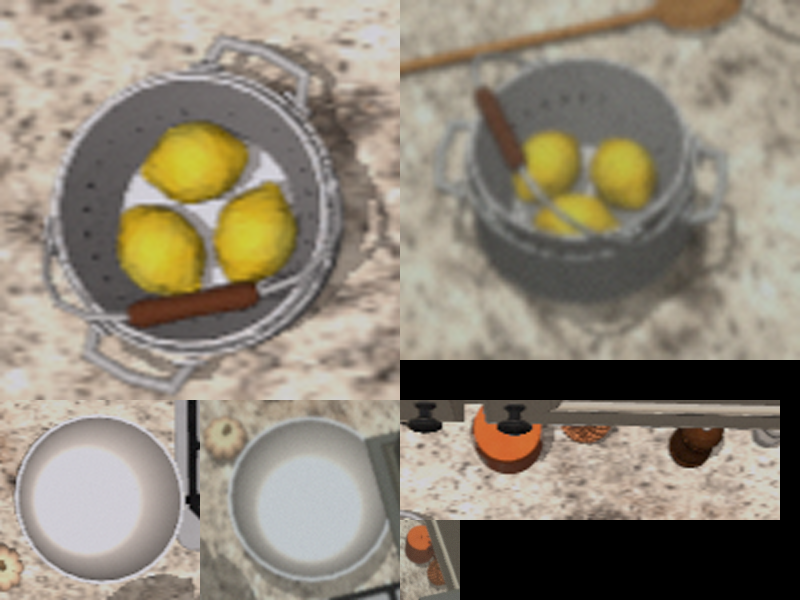

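The crops give usable pixels. In the top view the grip ends are at (212,293.3) and (244.8,288.2) and the bowl centre is at (459.5,274.5). In the side view the grip ends are at (255.3,173) and (264.3,190.7).

```bash
python3 - <<'E'
from h import *
import rig; print([n for n in dir(rig) if n[0]!='_'])
T=get_image("top");S=get_image("side")
m=tri(T,(228.3,291.2),S,(259.8,181.8));a=tri(T,(212,293.3),S,(255.3,173));b=tri(T,(244.8,288.2),S,(264.3,190.7))
print("grip",m,a,b,"yaw of y axis",np.degrees(np.arctan2(*(a[0]-b[0])[[1,0]])), np.linalg.norm(a[0]-b[0]))
print("rim",onz(T,(227.5,268.3),.098), "R", np.linalg.norm(onz(T,(194.2,268.3),.098)-onz(T,(260.8,268.3),.098))/2)
print("bowl",onz(T,(459.5,274.5),.072),onz(S,(325.5,374.5),.072))
for k in((252,181),(333,98)),((297,181),(340,123)):print("knob",tri(T,k[0],S,k[1]))
# fit insert rim / pot lip on side+top by lemons not needed; lemons
for d in(T,S):
    h=cv2.cvtColor(d["frame"],cv2.COLOR_RGB2HSV);mm=((h[...,0]>20)&(h[...,0]<34)&(h[...,1]>150)&(h[...,2]>120)).astype(np.uint8)
    n,l,st,c=cv2.connectedComponentsWithStats(mm);print([(c[i].round(1),st[i,4]) for i in range(1,n) if st[i,4]>60])
E
```

```text
['MotionError', 'close_job', 'get_image', 'observe']
grip (array([0.44418493, 0.41408472, 0.15346813]), np.float64(0.005175535914626662)) (array([0.43819793, 0.45308827, 0.14635247]), np.float64(0.0042115047338442)) (array([0.4510272 , 0.37500716, 0.1614875 ]), np.float64(0.003779368425200339)) yaw of y axis 99.33071955351001 0.08056251647229659
rim [0.49825933 0.42581401 0.098     ] R 0.08112057006598826
bowl [ 0.49531772 -0.15208334  0.072     ] [ 0.50036998 -0.16043486  0.072     ]
knob (array([0.62408731, 0.32502303, 0.55093693]), np.float64(0.009918872522024388))
knob (array([0.62295898, 0.25035254, 0.55188747]), np.float64(0.004706058474581044))
[(array([228.3, 255.3]), np.int32(362)), (array([243. , 273.1]), np.int32(346)), (array([219.4, 277.3]), np.int32(358))]
[(array([235.4,   2. ]), np.int32(62)), (array([232.3,  18.7]), np.int32(106)), (array([275.3, 193.9]), np.int32(206)), (array([290.4, 192.7]), np.int32(181))]
```

```bash
cat > obs.py <<'E'
from h import *
import json
s=observe();open("log.jsonl","a").write(json.dumps({k:np.asarray(v).tolist() for k,v in s.items()})+"\n")
print("t",round(s["time_s"],2),"p",s["position"].round(4),"q",s["q"].round(1),"w",round(s["grip_width"],4),"f",s["ft_force"].round(1),"\nX",s["tool_rot"][:,0].round(3),"Z",s["tool_rot"][:,2].round(3))
E
python3 obs.py
python3 -m crank '[0,0,0.065,0.02,0.044,0,100, 0,0,0.065,0.02,0.044,0,100, 0,0,0.065,0.02,0.044,0,100, 0,0,0.065,0.02,0.044,0,100, 0,0,0.065,0.02,0.044,0,100, 0,0,0.065,0.02,0.044,0,100, 0,0,0.065,0.02,0.044,0,100, 0,0,0.065,0.02,0.044,0,100, 0,0,0.065,0.02,0.044,0,100, 0,0,0.065,0.02,0.044,0,100, 0,0,0.065,0.001,0.047,0,60, 0,0,0.065,0.001,0.047,0,60, 0,0,0.065,0.001,0.047,0,60, 0,0,0.065,0.001,0.047,0,60, 0,0,0.065,0.001,0.047,0,60, 0,0,0.065,0.001,0.047,0,60, 0,0,0.065,0.001,0.047,0,60, 0,0,0.065,0.001,0.047,0,60, 0,0,0.065,0.001,0.047,0,60, 0,0,0.065,0.001,0.047,0,60]' 30; python3 obs.py
python3 -m crank '[0.14,0,0,0,0,0,60, 0.14,0,0,0,0,0,60,0,0,0,0,0,0,60]'; python3 obs.py
```

```text
t 0.3 p [ 0.2332 -0.498   0.2451] q [-77.3  21.8  74.4  -0.   83.9 -12.3] w 0.0855 f [-0.3 -0.  -0. ] 
X [ 0.424 -0.906 -0.   ] Z [-0.  0. -1.]
time_s: 2.3
position: [0.4428, 0.4139, 0.2453]
tool_rot: [[0.986, 0.169, 0.0], [0.169, -0.986, -0.0], [0.0, 0.0, -1.0]]
ft_force: [0.8, 0.3, 0.3]
grip_width: 0.0512
t 2.3 p [0.4428 0.4139 0.2453] q [31.9 27.5 64.8 -0.  87.6 22.2] w 0.0512 f [0.8 0.3 0.3] 
X [0.986 0.169 0.   ] Z [ 0. -0. -1.]
time_s: 2.6
position: [0.443, 0.4106, 0.2447]
tool_rot: [[0.986, 0.164, -0.001], [0.158, -0.948, 0.277], [0.044, -0.274, -0.961]]
ft_force: [0.1, 0.8, -0.0]
grip_width: 0.0513
t 2.6 p [0.443  0.4106 0.2447] q [25.6 23.3 73.7 14.9 76.4 13.5] w 0.0513 f [ 0.1  0.8 -0. ] 
X [0.986 0.158 0.044] Z [-0.001  0.277 -0.961]
```

```bash

python3 -m crank '[-0.14,0,0,0,0.002,-0.01,60, -0.14,0,0,0.001,0.001,-0.02,60, 0,0,0,0,0,-0.02,60, 0,0,0,0,0,0,60]'; python3 obs.py; python3 - <<'E'
from h import *
T=get_image("top");S=get_image("side");p=observe()["position"]
print(proj(T,p),proj(S,p))
c=np.zeros((400,800,3),np.uint8)
c[:,:400]=cv2.resize(T["frame"][230:330,180:280],None,fx=4,fy=4,interpolation=2);c[:,400:]=cv2.resize(S["frame"][130:230,230:330],None,fx=4,fy=4,interpolation=2)
cv2.imwrite("pics/c2.png",c[:,:,::-1])
E
```

```text
time_s: 3.0
position: [0.4432, 0.415, 0.1928]
tool_rot: [[0.986, 0.167, -0.004], [0.167, -0.986, -0.005], [-0.005, 0.004, -1.0]]
ft_force: [-0.1, -0.5, -0.1]
grip_width: 0.0514
t 3.0 p [0.4432 0.415  0.1928] q [32.  29.9 69.5 -0.1 80.9 22.4] w 0.0514 f [-0.1 -0.5 -0.1] 
X [ 0.986  0.167 -0.005] Z [-0.004 -0.005 -1.   ]
[[225.43971354 289.64666871]] [[257.77443088 173.24180164]]
```

View pics/c2.png

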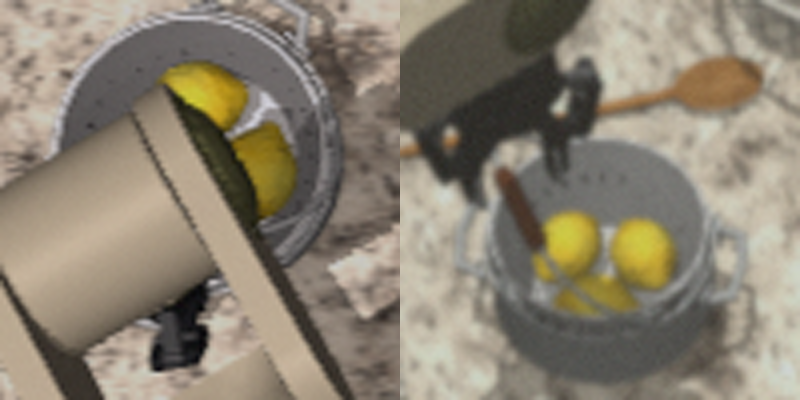

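Side view: the fingertips are at about (249,180) and (270,174.5), on either side of the grip, whose middle is at about (260,182). The alignment agrees with the calibration, so I descend and close.

```bash

python3 -m crank '[0,0,0,0.001,0,-0.02,60, 0,0,0,0,0,-0.015,60, 0,0,0,0,0,-0.008,60, 0,0,0,0,0,0,60]'; python3 -m crank '[0,0,0,0,0,0,10, 0,0,0,0,0,0,5,0,0,0,0,0,0,5,0,0,0,0,0,0,5,0,0,0,0,0,0,5,0,0,0,0,0,0,5]' 30; python3 obs.py; python3 - <<'E'
from h import *
T=get_image("top");S=get_image("side")
c=np.zeros((400,800,3),np.uint8)
c[:,:400]=cv2.resize(T["frame"][230:330,180:280],None,fx=4,fy=4,interpolation=2);c[:,400:]=cv2.resize(S["frame"][130:230,230:330],None,fx=4,fy=4,interpolation=2)
cv2.imwrite("pics/c3.png",c[:,:,::-1])
E
```

```text
time_s: 3.5
position: [0.4454, 0.4146, 0.1526]
tool_rot: [[0.986, 0.166, -0.0], [0.166, -0.986, -0.0], [-0.0, 0.0, -1.0]]
ft_force: [-0.2, 0.4, 0.3]
grip_width: 0.0512
time_s: 4.1
position: [0.4452, 0.4152, 0.1529]
tool_rot: [[0.986, 0.166, 0.001], [0.166, -0.986, 0.001], [0.001, -0.001, -1.0]]
ft_force: [-3.3, 2.1, 5.8]
grip_width: 0.0147
t 4.1 p [0.4452 0.4152 0.1529] q [31.9 32.  72.9  0.  75.1 22.3] w 0.0147 f [-3.3  2.1  5.8] 
X [0.986 0.166 0.001] Z [ 0.001  0.001 -1.   ]
```

View pics/c3.png

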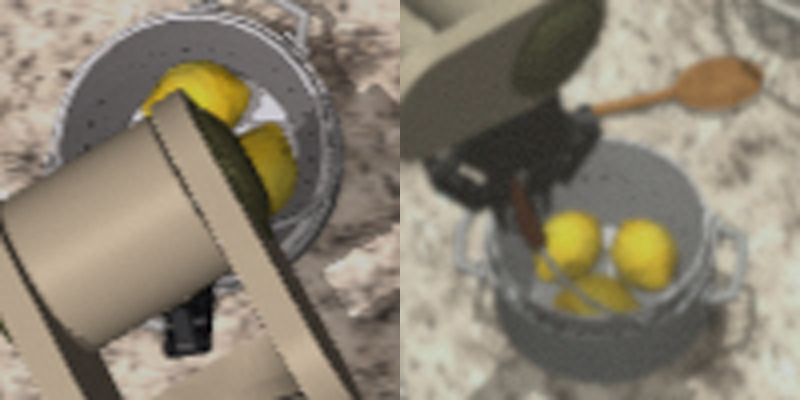

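```bash

python3 -m crank '[0,0,0,0.0087,0.0015,0.006,5, 0,0,0,0.0087,0.0015,0.005,5, 0,0,0,0.0095,0.0016,0.004,5, 0,0,0,0.0095,0.0016,0.0025,5]'; python3 -m crank '[0,0,0,0.0097,0.0016,0.0015,5, 0,0,0,0.0097,0.0016,0.0005,5, 0,0,0,0,0,0,5,0,0,0,0,0,0,5]'; python3 obs.py; python3 - <<'E'
from h import *
T=get_image("top");S=get_image("side")
c=np.zeros((400,800,3),np.uint8)
c[:,:400]=cv2.resize(T["frame"][230:330,180:280],None,fx=4,fy=4,interpolation=2);c[:,400:]=cv2.resize(S["frame"][130:230,230:330],None,fx=4,fy=4,interpolation=2)
cv2.imwrite("pics/c4.png",c[:,:,::-1])
E
```

```text
time_s: 4.6
position: [0.4804, 0.4213, 0.1703]
tool_rot: [[0.986, 0.167, -0.003], [0.167, -0.986, -0.0], [-0.003, -0.0, -1.0]]
ft_force: [-5.6, 0.3, 6.9]
grip_width: 0.0152
time_s: 5.0
position: [0.5012, 0.4248, 0.1732]
tool_rot: [[0.986, 0.166, 0.001], [0.166, -0.986, 0.002], [0.002, -0.001, -1.0]]
ft_force: [-1.7, 1.5, 9.5]
grip_width: 0.0148
t 5.0 p [0.5012 0.4248 0.1732] q [30.  35.6 62.3  0.  82.  20.4] w 0.0148 f [-1.7  1.5  9.5] 
X [0.986 0.166 0.002] Z [ 0.001  0.002 -1.   ]
```

View pics/c4.png

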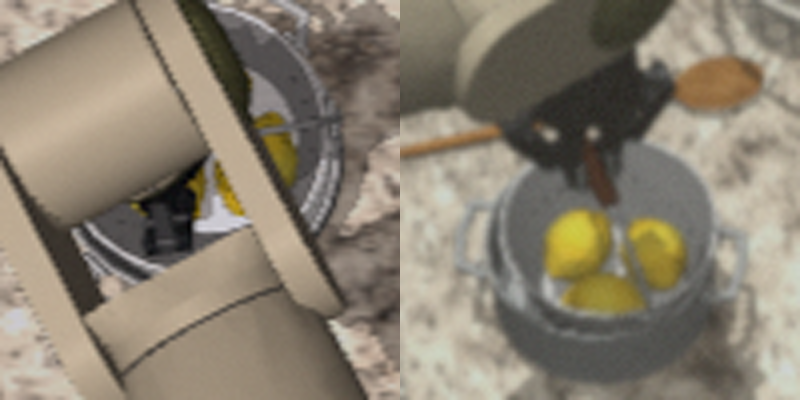

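Pictures viewed so far: 6. The bail is now upright, with the grip in the jaws at side px (378-380,170). Lifting.

```bash

python3 -m crank '[0,0,0,0,0,0.005,5, 0,0,0,0,0,0.01,5, 0,0,0,0,0,0.01,5, 0,0,0,0,0,0.01,5, 0,0,0,0,0,0.01,5,0,0,0,0,0,0,5]' 40; python3 obs.py
python3 -m crank '[0,0,0,0,0,0.015,5, 0,0,0,0,0,0.015,5, 0,0,0,0,0,0.015,5, 0,0,0,0,0,0.015,5,0,0,0,0,0,0,5,0,0,0,0,0,0,5]'; python3 obs.py
```

```text
time_s: 5.7
position: [0.5015, 0.4245, 0.2188]
tool_rot: [[0.986, 0.166, 0.003], [0.166, -0.986, 0.002], [0.003, -0.001, -1.0]]
ft_force: [0.2, -0.2, -5.4]
grip_width: 0.0148
t 5.7 p [0.5015 0.4245 0.2188] q [30.  33.7 58.1 -0.  87.9 20.4] w 0.0148 f [ 0.2 -0.2 -5.4] 
X [0.986 0.166 0.003] Z [ 0.003  0.002 -1.   ]
time_s: 6.3
position: [0.5008, 0.4242, 0.2761]
tool_rot: [[0.986, 0.166, -0.001], [0.166, -0.986, -0.0], [-0.001, 0.0, -1.0]]
ft_force: [0.1, -0.5, -5.5]
grip_width: 0.0147
t 6.3 p [0.5008 0.4242 0.2761] q [30.  32.2 51.7  0.  96.2 20.4] w 0.0147 f [ 0.1 -0.5 -5.5] 
X [ 0.986  0.166 -0.001] Z [-0.001 -0.    -1.   ]
```

```bash

python3 -m crank '[0,0,0.02,0,-0.006,0,5, 0,0,0.04,0.0005,-0.012,0,5, 0,0,0.05,0.0005,-0.02,0,5, 0,0,0.05,0.0005,-0.02,0,5, 0,0,0.05,0.0005,-0.02,0,5, 0,0,0.05,0.0005,-0.02,0,5, 0,0,0.05,0.0005,-0.02,0,5, 0,0,0.05,0.0005,-0.02,0,5, 0,0,0.05,0.0005,-0.02,0,5, 0,0,0.05,0.0005,-0.02,0,5, 0,0,0.05,0.0005,-0.02,0,5, 0,0,0.05,0.001,-0.02,0,5, 0,0,0.05,0.001,-0.02,0,5, 0,0,0.05,0.001,-0.02,0,5, 0,0,0.04,0.001,-0.02,0,5, 0,0,0,0.001,-0.02,0,5,0,0,0,0,-0.012,0,5,0,0,0,0,-0.006,0,5,0,0,0,0,-0.002,0,5,0,0,0,0,0,0,5]'; python3 obs.py
python3 - <<'E'
from h import *
T=get_image("top");S=get_image("side")
c=np.zeros((400,800,3),np.uint8)
c[:,:400]=cv2.resize(T["frame"][215:315,300:400],None,fx=4,fy=4,interpolation=2);c[:,400:]=cv2.resize(S["frame"][220:340,250:370],(400,400),interpolation=2)
cv2.imwrite("pics/c5.png",c[:,:,::-1])
E
```

```text
time_s: 8.3
position: [0.5109, 0.1066, 0.2767]
tool_rot: [[0.647, 0.763, -0.0], [0.763, -0.647, 0.0], [0.0, -0.0, -1.0]]
ft_force: [-0.0, -0.2, -5.1]
grip_width: 0.0142
t 8.3 p [0.5109 0.1066 0.2767] q [ -1.2  17.7  75.3   0.   87.  -50.9] w 0.0142 f [-0.  -0.2 -5.1] 
X [0.647 0.763 0.   ] Z [-0.  0. -1.]
```

View pics/c5.png

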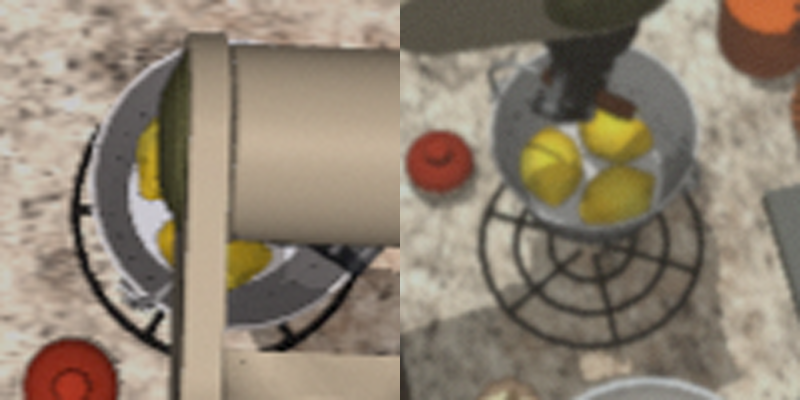

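The insert hangs level above the trivet with all three lemons in it. Lowering.

```bash

python3 -m crank '[0,0,0,0,0,-0.015,5, 0,0,0,0,0,-0.02,5, 0,0,0,0,0,-0.02,5, 0,0,0,0,0,-0.02,5, 0,0,0,0,0,-0.01,5,0,0,0,0,0,-0.005,5,0,0,0,0,0,-0.004,5,0,0,0,0,0,0,5]'; python3 obs.py
python3 -m crank '[0,0,0,0,0,-0.003,5,0,0,0,0,0,-0.002,5,0,0,0,0,0,0,5,0,0,0,0,0,0,5]'; python3 obs.py
```

```text
time_s: 9.2
position: [0.5111, 0.1064, 0.1831]
tool_rot: [[0.647, 0.762, 0.001], [0.762, -0.647, 0.0], [0.0, 0.0, -1.0]]
ft_force: [0.0, 0.1, -5.4]
grip_width: 0.0146
t 9.2 p [0.5111 0.1064 0.1831] q [ -1.2  22.2  84.7   0.   73.  -50.9] w 0.0146 f [ 0.   0.1 -5.4] 
X [0.647 0.762 0.   ] Z [ 0.001  0.    -1.   ]
time_s: 9.6
position: [0.511, 0.1063, 0.1779]
tool_rot: [[0.647, 0.762, 0.0], [0.762, -0.647, -0.0], [0.0, 0.0, -1.0]]
ft_force: [-0.7, 0.8, -5.3]
grip_width: 0.0146
t 9.6 p [0.511  0.1063 0.1779] q [ -1.3  22.5  85.2  -0.   72.3 -50.9] w 0.0146 f [-0.7  0.8 -5.3] 
X [0.647 0.762 0.   ] Z [ 0. -0. -1.]
```

```bash

python3 -m crank '[0,0,0,0,0,-0.002,5,0,0,0,0,0,-0.001,5,0,0,0,0,0,0,5]'; python3 obs.py
python3 -m crank '[0,0,0,0,0,-0.001,5,0,0,0,0,0,-0.001,5,0,0,0,0,0,0,5]'; python3 obs.py
```

```text
time_s: 9.9
position: [0.5111, 0.1064, 0.1756]
tool_rot: [[0.647, 0.762, 0.001], [0.762, -0.647, 0.0], [0.001, 0.001, -1.0]]
ft_force: [-2.6, 0.7, 3.7]
grip_width: 0.0147
t 9.9 p [0.5111 0.1064 0.1756] q [ -1.3  22.6  85.4   0.   71.9 -50.9] w 0.0147 f [-2.6  0.7  3.7] 
X [0.647 0.762 0.001] Z [ 0.001  0.    -1.   ]
time_s: 10.2
position: [0.5115, 0.1065, 0.1755]
tool_rot: [[0.647, 0.763, 0.004], [0.763, -0.647, 0.0], [0.003, 0.003, -1.0]]
ft_force: [-6.6, 0.7, 20.0]
grip_width: 0.0144
t 10.2 p [0.5115 0.1065 0.1755] q [ -1.2  22.6  85.5   0.   71.7 -50.9] w 0.0144 f [-6.6  0.7 20. ] 
X [0.647 0.763 0.003] Z [ 0.004  0.    -1.   ]
```

```bash

python3 -m crank '[0,0,0,0,0,0.002,5,0,0,0,0,0,0,30,0,0,0,0,0,0,50,0,0,0,0,0,0,50,0,0,0,0,0,0,50,0,0,0,0,0,0.02,50,0,0,0,0,0,0.03,50,0,0,0,0,0,0.03,50,0,0,0,0,0,0,50,0,0,0,0,0,0,50,0,0,0,0,0,0,50,0,0,0,0,0,0,50,0,0,0,0,0,0,50,0,0,0,0,0,0,50,0,0,0,0,0,0,50,0,0,0,0,0,0,50]'; python3 obs.py
python3 - <<'E'
from h import *
T=get_image("top");S=get_image("side")
c=np.zeros((400,800,3),np.uint8)
c[:,:400]=cv2.resize(T["frame"][215:315,300:400],None,fx=4,fy=4,interpolation=2);c[:,400:]=cv2.resize(S["frame"][220:340,250:370],(400,400),interpolation=2)
cv2.imwrite("pics/c6.png",c[:,:,::-1])
E
```

```text
time_s: 11.8
position: [0.511, 0.1063, 0.2547]
tool_rot: [[0.647, 0.762, -0.0], [0.762, -0.647, -0.0], [-0.0, -0.0, -1.0]]
ft_force: [0.5, -0.5, -0.2]
grip_width: 0.0424
t 11.8 p [0.511  0.1063 0.2547] q [ -1.3  18.6  77.7  -0.   83.7 -50.9] w 0.0424 f [ 0.5 -0.5 -0.2] 
X [ 0.647  0.762 -0.   ] Z [-0. -0. -1.]
```

View pics/c6.png

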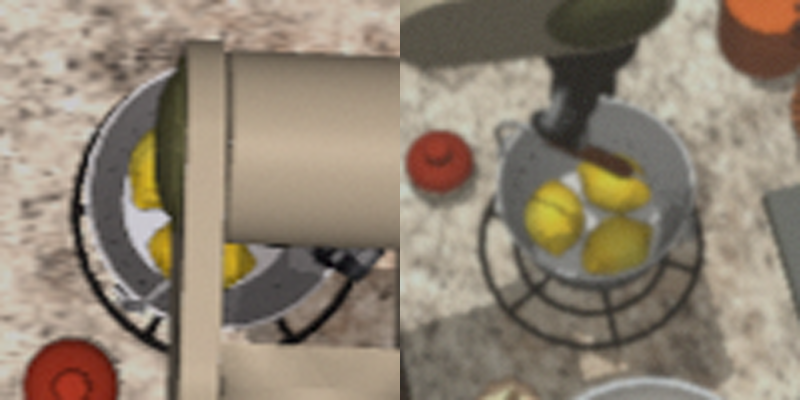

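Picture 8: the insert stands released on the trivet with the bail upright. Now I regrip lightly and lay the bail over to its +x side.

```bash

python3 -m crank '[0,0,0,0,0,-0.03,50,0,0,0,0,0,-0.03,50,0,0,0,0,0,-0.017,50,0,0,0,0,0,0,10,0,0,0,0,0,0,5,0,0,0,0,0,0,5,0,0,0,0,0,0,5]' 20
python3 -m crank '[0,0,0,0.0055,0.0065,-0.0006,5,0,0,0,0.0055,0.0065,-0.001,5,0,0,0,0.0053,0.0063,-0.002,5,0,0,0,0.0053,0.0062,-0.0028,5,0,0,0,0.0049,0.0058,-0.0036,5,0,0,0,0.0049,0.0058,-0.0042,5]'; python3 obs.py
python3 -m crank '[0,0,0,0.0044,0.0051,-0.005,5,0,0,0,0.0043,0.0051,-0.0056,5,0,0,0,0.0036,0.0043,-0.006,5,0,0,0,0.0036,0.0042,-0.0068,5,0,0,0,0,0,0,5]'; python3 obs.py
```

```text
time_s: 12.6
position: [0.5112, 0.1062, 0.1785]
tool_rot: [[0.647, 0.762, 0.001], [0.762, -0.647, -0.0], [0.0, 0.001, -1.0]]
ft_force: [-0.9, -0.9, -2.1]
grip_width: 0.0151
time_s: 13.2
position: [0.544, 0.1447, 0.1648]
tool_rot: [[0.647, 0.763, 0.004], [0.763, -0.647, 0.001], [0.004, 0.003, -1.0]]
ft_force: [1.2, -0.3, 7.4]
grip_width: 0.0151
t 13.2 p [0.544  0.1447 0.1648] q [  2.8  27.   79.9   0.1  72.9 -46.9] w 0.0151 f [ 1.2 -0.3  7.4] 
X [0.647 0.763 0.004] Z [ 0.004  0.001 -1.   ]
time_s: 13.7
position: [0.5606, 0.1643, 0.141]
tool_rot: [[0.646, 0.763, 0.006], [0.763, -0.646, 0.003], [0.006, 0.003, -1.0]]
ft_force: [2.8, 4.3, 5.2]
grip_width: 0.0149
t 13.7 p [0.5606 0.1643 0.141 ] q [  4.7  30.3  78.3   0.1  71.1 -45.1] w 0.0149 f [2.8 4.3 5.2] 
X [0.646 0.763 0.006] Z [ 0.006  0.003 -1.   ]
```

```bash

python3 -m crank '[0,0,0,0,0,0,30,0,0,0,0,0,0,50,0,0,0,0,0,0,50,0,0,0,0,0,0.03,60,0,0,-0.1,0,0,0.04,80,0,0,0,0,0,0,80]';python3 obs.py
cat > kin.py <<'E'
from h import *
import json
from scipy.optimize import least_squares
from scipy.spatial.transform import Rotation as Ro
def fk(q,P):
    d1,e,L2,a3,L3,e2,Lt=P[:7]; q=np.radians(q)
    r=lambda s,a:Ro.from_euler(s,a).as_matrix()
    A=r('z',q[0]);B=A@r('y',q[1]);C=B@r('y',q[2]);D=C@r('z',q[3]);E=D@r('y',q[4]);F=E@r('z',q[5])@np.diag([-1,-1,1])
    return A@[0,e,d1]+B@[0,0,L2]+C@[a3,e2,L3]+F@[0,0,Lt],F
L=[json.loads(l) for l in open("log.jsonl")]
def res(P): return np.concatenate([fk(l["q"],P)[0]-l["position"] for l in L]+[1e-4*(P-P0)])
P0=np.array([.3,.118,.4,0,.4,0,.25]);sol=least_squares(res,P0);P=sol.x
lo=np.array([-178,-50.7,12.7,-81.4,10,-165]);hi=np.array([178,133.3,142.1,261.4,163.1,165.2])
def ik(p,R,q0):
    f=lambda q:np.r_[(fk(q,P)[0]-p)*10,(fk(q,P)[1]-R).ravel()]
    s=least_squares(f,np.clip(q0,lo+.1,hi-.1),bounds=(lo,hi));return s.x,np.sqrt(2*s.cost)
E
python3 - <<'E'
from kin import *
print("P",P.round(4),"maxerr",np.abs(sol.fun).max())
print("rot err",max(np.abs(fk(l["q"],P)[1]-np.array(l["tool_rot"])).max() for l in L))
E
```

```text
time_s: 14.3
position: [0.56, 0.1623, 0.2152]
tool_rot: [[0.722, 0.692, 0.009], [0.692, -0.722, 0.001], [0.007, 0.006, -1.0]]
ft_force: [0.6, 0.1, 0.1]
grip_width: 0.0678
t 14.3 p [0.56   0.1623 0.2152] q [  4.5  26.2  72.3   0.   81.  -39.3] w 0.0678 f [0.6 0.1 0.1] 
X [0.722 0.692 0.007] Z [ 0.009  0.001 -1.   ]
P [ 1.301e-01  1.177e-01  5.371e-01  1.030e-01  3.508e-01 -3.000e-04
  2.435e-01] maxerr 1.6989995818696773e-05
rot err 5.551115123125783e-16
```

```bash
cat > plan.py <<'E'
from kin import *
A=np.array([.511,.1065]);zb=.008
def R0(lam,wall=14.6):
    R=Ro.from_euler('y',-wall,degrees=True).as_matrix()@np.diag([1,-1,-1.])  # tool down, x ahead, fingers leaning ahead
    n=R[:,0]; return Ro.from_rotvec(n*np.radians(-lam)).as_matrix()@R
def pinch(lam,depth=.009):
    R=R0(lam);G=np.r_[A,zb+.092-depth]-np.array([.0822-depth*np.tan(np.radians(14.6)),0,0]);return G+.005*R[:,2],R
E
python3 - <<'E'
from plan import *
q0=np.array(L[-1]["q"])
for lam in(0,20):
    p,R=pinch(lam);q,c=ik(p,R,q0);print("pinch",lam,p.round(4),q.round(1),c,"X",R[:,0].round(3),"Z",R[:,2].round(3))
    C0=np.r_[A,.1];B=np.array([.498,-.156])
    for b in(0,-25,-50):
        qq=q
        for th in(0,30,60,80,100,115):
            Q=Ro.from_euler('z',b,degrees=True).as_matrix()@Ro.from_euler('x',th,degrees=True).as_matrix()
            C=np.r_[B,.20];pp=C+Q@(p-C0);RR=Q@R;qq,c=ik(pp,RR,qq)
            if th in(0,60,115):
                W=pp-P[6]*RR[:,2];print(lam,b,th,qq.round(0),"err",round(c,4),"wrist",W.round(3),"tcp",pp.round(3))
E
```

```text
pinch 0 [0.4324 0.1065 0.0862] [ -1.7  19.7 113.2   0.8  32.5  -2.3] 1.255248654884151e-09 X [0.968 0.    0.252] Z [ 0.252  0.    -0.968]
0 0 0 [-41.  10. 104.  12.  55. -47.] err 0.0 wrist [ 0.358 -0.156  0.422] tcp [ 0.419 -0.156  0.186]
0 0 60 [-58.  29.  97.  42. 101. -60.] err 0.0 wrist [ 0.358 -0.348  0.311] tcp [ 0.419 -0.144  0.193]
0 0 115 [-58.  51. 101.  62. 130. -57.] err 0.0 wrist [ 0.358 -0.357  0.106] tcp [ 0.419 -0.143  0.206]
0 -25 0 [-32.   9. 105.   2.  51.  -9.] err 0.0 wrist [ 0.371 -0.097  0.422] tcp [ 0.427 -0.123  0.186]
0 -25 60 [-60.  22. 112.  57.  82. -55.] err 0.0 wrist [ 0.29  -0.271  0.311] tcp [ 0.432 -0.112  0.193]
0 -25 115 [-61.  51. 118.  75. 118. -72.] err 0.0 wrist [ 0.286 -0.279  0.106] tcp [ 0.432 -0.111  0.206]
0 -50 0 [-23.  12. 101.  -8.  54.  31.] err 0.0 wrist [ 0.408 -0.049  0.422] tcp [ 0.447 -0.096  0.186]
0 -50 60 [-56.  16. 125.  78.  61. -53.] err 0.0 wrist [ 0.261 -0.172  0.311] tcp [ 0.457 -0.088  0.193]
0 -50 115 [-57.  55. 133.  95. 115. -92.] err 0.0 wrist [ 0.254 -0.178  0.106] tcp [ 0.457 -0.088  0.206]
pinch 20 [0.4323 0.1048
[... 359 characters left out ...]
3.] err 0.0 wrist [ 0.362 -0.379  0.186] tcp [ 0.419 -0.143  0.204]
20 -25 0 [-20.  13. 103. -26.  54.  21.] err 0.0 wrist [ 0.409 -0.024  0.408] tcp [ 0.426 -0.124  0.186]
20 -25 60 [-53.  14. 109.  44.  70. -39.] err 0.0 wrist [ 0.316 -0.225  0.375] tcp [ 0.431 -0.113  0.192]
20 -25 115 [-64.  39. 116.  69. 104. -60.] err 0.0 wrist [ 0.28  -0.3    0.186] tcp [ 0.432 -0.111  0.204]
20 -50 0 [-14.  19.  94. -26.  70.  48.] err 0.0 wrist [0.473 0.001 0.408] tcp [ 0.446 -0.097  0.186]
20 -50 60 [-45.   9. 116.  53.  48. -20.] err 0.0 wrist [ 0.304 -0.141  0.375] tcp [ 0.456 -0.089  0.192]
20 -50 115 [-61.  39. 133.  93.  94. -76.] err 0.0 wrist [ 0.24  -0.195  0.186] tcp [ 0.457 -0.087  0.204]
```

```bash
python3 - <<'E'
from plan import *
s=observe();p,R=pinch(20);rv=Ro.from_matrix(R@s["tool_rot"].T).as_rotvec()
print("rotvec",rv.round(4),np.linalg.norm(rv),"pre",(p-.07*R[:,2]).round(4),"d",(p-.07*R[:,2]-s["position"]).round(4),"final z*.07",(.07*R[:,2]).round(4))
E
```

```text
rotvec [-0.2313 -0.3645 -0.7979] 0.9072325325371643 pre [0.4157 0.1287 0.1501] d [-0.1443 -0.0335 -0.0651] final z*.07 [ 0.0166 -0.0239 -0.0637]
```

```bash

python3 -m crank '[-0.0289,-0.0456,-0.0997,-0.018,-0.0042,0,60,-0.0289,-0.0456,-0.0997,-0.018,-0.0042,0,60,-0.0289,-0.0456,-0.0997,-0.018,-0.0042,0,60,-0.0289,-0.0456,-0.0997,-0.018,-0.0042,0,60,-0.0289,-0.0456,-0.0997,-0.018,-0.0042,0,60,-0.0289,-0.0456,-0.0997,-0.018,-0.0042,0,60,-0.0289,-0.0456,-0.0997,-0.018,-0.0042,0,60,-0.0289,-0.0456,-0.0997,-0.018,-0.0042,0,60,0,0,0,0,0,-0.025,60,0,0,0,0,0,-0.025,60,0,0,0,0,0,-0.015,60,0,0,0,0,0,0,60]'; python3 obs.py
python3 - <<'E'
from plan import *
s=observe();p,R=pinch(20);print("left rot",Ro.from_matrix(R@s["tool_rot"].T).as_rotvec().round(3),"d",(p-s["position"]).round(4))
T=get_image("top");S=get_image("side")
for d in(T,S): print(proj(d,[p,[.511,.1065,.1],[.427,.1065,.1],[.511,.1905,.1],[.595,.1065,.1]]).round(1).tolist())
c=np.zeros((400,800,3),np.uint8)
c[:,:400]=cv2.resize(T["frame"][215:315,300:400],None,fx=4,fy=4,interpolation=2);c[:,400:]=cv2.resize(S["frame"][240:340,250:350],(400,400),interpolation=2)
cv2.imwrite("pics/c7.png",c[:,:,::-1])
E
```

```text
time_s: 15.5
position: [0.4132, 0.1282, 0.1434]
tool_rot: [[0.971, -0.08, 0.227], [0.001, -0.941, -0.337], [0.241, 0.328, -0.914]]
ft_force: [0.3, 0.2, 0.5]
grip_width: 0.0508
t 15.5 p [0.4132 0.1282 0.1434] q [ 14.   17.3 105.6 -28.9  52.2  33.4] w 0.0508 f [0.3 0.2 0.5] 
X [0.971 0.001 0.241] Z [ 0.227 -0.337 -0.914]
left rot [-0.005 -0.012 -0.002] d [ 0.0191 -0.0234 -0.057 ]
[[357.8, 297.7], [358.0, 265.6], [357.5, 299.9], [323.8, 264.9], [358.4, 231.6]]
[[278.1, 286.4], [305.5, 277.7], [275.8, 284.2], [298.7, 251.5], [334.9, 271.3]]
```

View pics/c7.png

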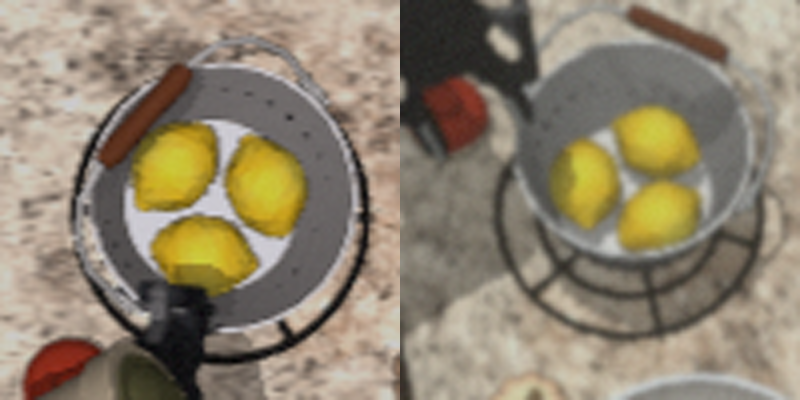

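Top and side views: the bail lies over to the far left, with its grip at top px (337,244). The rim is clear at the near side, and the fingers are at the near rim at top px (343,290). I'll go in along the wall and pinch.

```bash

python3 -m crank '[-0.005,-0.012,-0.002,0.007,-0.006,-0.015,60,0,0,0,0.006,-0.006,-0.016,60,0,0,0,0.006,-0.006,-0.016,60,0,0,0,0.004,-0.003,-0.010,60,0,0,0,0,0,0,60]'; python3 obs.py
python3 -m crank '[0,0,0,0,0,0,30,0,0,0,0,0,0,10,0,0,0,0,0,0,0,0,0,0,0,0,0,0,0,0,0,0,0,0,0,0,0,0,0,0,0,0]' 60; python3 obs.py
```

```text
time_s: 16.1
position: [0.4375, 0.1071, 0.0879]
tool_rot: [[0.967, -0.088, 0.24], [-0.001, -0.94, -0.342], [0.256, 0.33, -0.909]]
ft_force: [-0.1, 0.3, 0.1]
grip_width: 0.0512
t 16.1 p [0.4375 0.1071 0.0879] q [ 10.6  23.9 108.4 -34.4  42.3  38. ] w 0.0512 f [-0.1  0.3  0.1] 
X [ 0.967 -0.001  0.256] Z [ 0.24  -0.342 -0.909]
time_s: 16.7
position: [0.4381, 0.1079, 0.0893]
tool_rot: [[0.966, -0.088, 0.244], [0.001, -0.94, -0.341], [0.26, 0.329, -0.908]]
ft_force: [1.0, 2.3, 6.3]
grip_width: 0.0043
t 16.7 p [0.4381 0.1079 0.0893] q [ 10.7  23.7 108.3 -34.4  42.3  38. ] w 0.0043 f [1.  2.3 6.3] 
X [0.966 0.001 0.26 ] Z [ 0.244 -0.341 -0.908]
```

```bash

python3 -m crank '[0,0,0,0,0,0,0,0,0,0,0,0,0,0,0,0,0,0,0,0.004,0,0,0,0,0,0,0.008,0,0,0,0,0,0,0.01,0,0,0,0,0,0,0.01,0,0,0,0,0,0,0,0]' 100; python3 obs.py
python3 -m crank '[0,0,0,0,0,0.015,0,0,0,0,0,0,0.015,0,0,0,0,0,0,0.015,0,0,0,0,0,0,0.015,0,0,0,0,0,0,0.010,0,0,0,0,0,0,0,0,0,0,0,0,0,0,0]'; python3 obs.py
python3 - <<'E'
from plan import *
T=get_image("top");S=get_image("side")
c=np.zeros((400,800,3),np.uint8)
c[:,:400]=cv2.resize(T["frame"][215:315,300:400],None,fx=4,fy=4,interpolation=2);c[:,400:]=cv2.resize(S["frame"][220:340,250:370],(400,400),interpolation=2)
cv2.imwrite("pics/c8.png",c[:,:,::-1])
E
```

```text
time_s: 17.4
position: [0.4377, 0.1076, 0.1217]
tool_rot: [[0.966, -0.089, 0.243], [-0.001, -0.94, -0.341], [0.259, 0.329, -0.908]]
ft_force: [-0.9, -0.1, -5.5]
grip_width: 0.003
t 17.4 p [0.4377 0.1076 0.1217] q [ 10.6  20.3 106.2 -31.3  47.1  33.6] w 0.003 f [-0.9 -0.1 -5.5] 
X [ 0.966 -0.001  0.259] Z [ 0.243 -0.341 -0.908]
time_s: 18.1
position: [0.4369, 0.1074, 0.1897]
tool_rot: [[0.967, -0.088, 0.24], [-0.001, -0.94, -0.342], [0.256, 0.33, -0.909]]
ft_force: [-0.4, -0.7, -5.9]
grip_width: 0.0025
t 18.1 p [0.4369 0.1074 0.1897] q [ 10.6  14.2 100.5 -26.8  57.6  26.3] w 0.0025 f [-0.4 -0.7 -5.9] 
X [ 0.967 -0.001  0.256] Z [ 0.24  -0.342 -0.909]
```

View pics/c8.png

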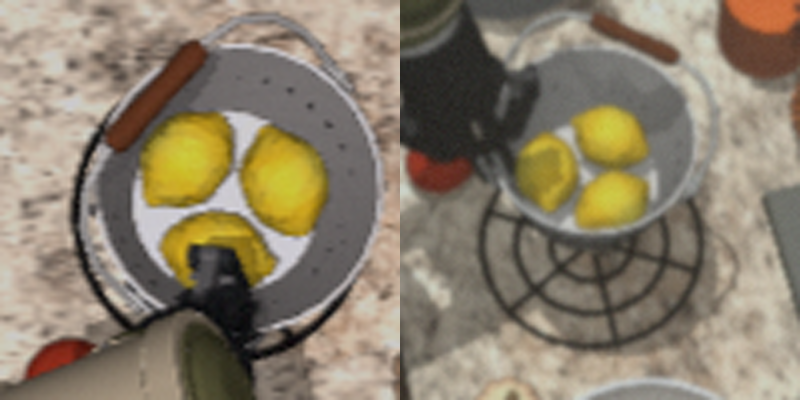

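Picture 10: the insert hangs level in the pinch with its three lemons and the bail aside. Moving over the bowl.

```bash

python3 -m crank '[0,0,0,-0.0005,-0.006,0,0,0,0,0,-0.001,-0.012,0,0,0,0,0,-0.0012,-0.018,0,0,0,0,0,-0.0012,-0.018,0,0,0,0,0,-0.0012,-0.018,0,0,0,0,0,-0.0012,-0.018,0,0,0,0,0,-0.0012,-0.018,0,0,0,0,0,-0.0012,-0.018,0,0,0,0,0,-0.0012,-0.018,0,0,0,0,0,-0.0012,-0.018,0,0,0,0,0,-0.0012,-0.018,0,0,0,0,0,-0.0012,-0.018,0,0,0,0,0,-0.0012,-0.018,0,0,0,0,0,-0.0012,-0.018,0,0,0,0,0,-0.0012,-0.018,0,0,0,0,0,-0.001,-0.012,0,0,0,0,0,-0.0005,-0.006,0.003,0,0,0,0,0,0,0,0]'; python3 obs.py
python3 -m crank '[0.06,0,0,0,0.0005,0,0,0.1,0,0,0,0.0012,0.0005,0,0.1,0,0,0,0.0012,0.0005,0,0.1,0,0,0,0.0012,0.0005,0,0.1,0,0,0,0.0012,0.0005,0,0.1,0,0,0,0.0012,0.0005,0,0.1,0,0,0,0.0012,0.0005,0,0,0,0,0,0,0,0]'; python3 obs.py
```

```text
time_s: 20.0
position: [0.4183, -0.1635, 0.1935]
tool_rot: [[0.967, -0.089, 0.241], [-0.002, -0.939, -0.343], [0.257, 0.331, -0.908]]
ft_force: [-0.2, 0.5, -4.8]
grip_width: 0.0026
t 20.0 p [ 0.4183 -0.1635  0.1935] q [-31.1   8.5 107.6 -14.6  42.  -19.4] w 0.0026 f [-0.2  0.5 -4.8] 
X [ 0.967 -0.002  0.257] Z [ 0.241 -0.343 -0.908]
time_s: 20.8
position: [0.4187, -0.1562, 0.1958]
tool_rot: [[0.966, -0.09, 0.241], [-0.159, -0.945, 0.286], [0.202, -0.315, -0.927]]
ft_force: [0.0, -0.6, -5.1]
grip_width: 0.003
t 20.8 p [ 0.4187 -0.1562  0.1958] q [-48.1  13.5  99.3  22.9  71.9 -48.8] w 0.003 f [ 0.  -0.6 -5.1] 
X [ 0.966 -0.159  0.202] Z [ 0.241  0.286 -0.927]
```

```bash

python3 -m crank '[0.08,0,0,0,0.0006,0.0010,0,0.08,0,0,0,0.0006,0.0010,0,0.08,0,0,0,0.0006,0.0010,0,0.08,0,0,0,0.0006,0.0010,0,0.08,0,0,0,0.0004,0.0011,0,0.08,0,0,0,0.0003,0.0011,0,0.08,0,0,0,0.0002,0.0011,0,0.08,0,0,0,0,0.0011,0,0.08,0,0,0,0,0.0011,0,0.08,0,0,0,0,0.0011,0,0.08,0,0,0,0,0.0011,0,0.08,0,0,0,-0.0002,0.0011,0,0.08,0,0,0,-0.0002,0.0011,0]'; python3 obs.py
python3 -m crank '[0.08,0,0,0,-0.0002,0.0011,0,0.08,0,0,0,-0.0002,0.0011,0,0.08,0,0,0,-0.0002,0.0011,0,0.08,0,0,0,-0.0002,0.0011,0,0,0,0,0,0,0,0,0,0,0,0,0,0,0,0,0,0,0,0,0,0,0,0,0,0,0,0,0]'; python3 obs.py
python3 - <<'E'
from plan import *
T=get_image("top");S=get_image("side")
for d in(T,S):
    h=cv2.cvtColor(d["frame"],cv2.COLOR_RGB2HSV);mm=((h[...,0]>20)&(h[...,0]<34)&(h[...,1]>150)&(h[...,2]>100)).astype(np.uint8)
    n,l,st,c=cv2.connectedComponentsWithStats(mm);print([(c[i].round(1),st[i,4]) for i in range(1,n) if st[i,4]>30])
c=np.zeros((480,800,3),np.uint8)
c[:,:400]=cv2.resize(T["frame"][205:325,400:500],(400,480),interpolation=2);c[:,400:]=cv2.resize(S["frame"][300:420,270:370],(400,480),interpolation=2)
cv2.imwrite("pics/c9.png",c[:,:,::-1])
E
```

```text
time_s: 22.1
position: [0.419, -0.1514, 0.2093]
tool_rot: [[0.967, -0.091, 0.239], [-0.253, -0.21, 0.944], [-0.036, -0.974, -0.226]]
ft_force: [0.3, -0.7, -4.7]
grip_width: 0.0028
t 22.1 p [ 0.419  -0.1514  0.2093] q [-59.5  35.2  94.9  47.9 112.6 -52.2] w 0.0028 f [ 0.3 -0.7 -4.7] 
X [ 0.967 -0.253 -0.036] Z [ 0.239  0.944 -0.226]
time_s: 22.9
position: [0.4188, -0.1525, 0.2148]
tool_rot: [[0.967, -0.088, 0.241], [-0.231, 0.108, 0.967], [-0.111, -0.99, 0.084]]
ft_force: [0.8, -0.1, -3.6]
grip_width: 0.003
t 22.9 p [ 0.4188 -0.1525  0.2148] q [-60.   42.5  96.3  55.  122.3 -50.8] w 0.003 f [ 0.8 -0.1 -3.6] 
X [ 0.967 -0.231 -0.111] Z [0.241 0.967 0.084]
[(array([131.5, 180.1]), np.int32(59))]
[(array([235.2,   2.2]), np.int32(67)), (array([232.4,  19.1]), np.int32(109)), (array([334.9, 374.5]), np.int32(240)), (array([320.6, 378.4]), np.int32(36)), (array([316.8, 385.8]), np.int32(70)), (array([340. , 394.6]), np.int32(233))]
```

```bash

python3 -m crank '[0,0,0,0,0,0,0,0,0,0,0,0,0,0,0,0,0,0,0,0,0,0,0,0,0,0,0,0,0,0,0,0,0,0,0]'; python3 obs.py
python3 -m crank '[0.08,0,0,0,-0.0004,0.002,0,0.08,0,0,0,-0.0004,0.002,0,0,0,0,0,0,0,0,0,0,0,0,0,0,0,0,0,0,0,0,0,0,0,0,0,0,0,0,0,0,0,0,0,0,0,0]'; python3 obs.py
python3 - <<'E'
from plan import *
T=get_image("top");S=get_image("side")
for d in(T,S):
    h=cv2.cvtColor(d["frame"],cv2.COLOR_RGB2HSV);mm=((h[...,0]>20)&(h[...,0]<34)&(h[...,1]>150)&(h[...,2]>100)).astype(np.uint8)
    n,l,st,c=cv2.connectedComponentsWithStats(mm);print([(c[i].round(1),st[i,4]) for i in range(1,n) if st[i,4]>30])
c=np.zeros((480,800,3),np.uint8)
c[:,:400]=cv2.resize(T["frame"][205:325,400:500],(400,480),interpolation=2);c[:,400:]=cv2.resize(S["frame"][300:420,270:370],(400,480),interpolation=2)
cv2.imwrite("pics/c9.png",c[:,:,::-1])
E
```

```text
time_s: 23.5
position: [0.4187, -0.1527, 0.2145]
tool_rot: [[0.967, -0.088, 0.241], [-0.231, 0.111, 0.967], [-0.112, -0.99, 0.087]]
ft_force: [-0.2, 0.5, -2.2]
grip_width: 0.0028
t 23.5 p [ 0.4187 -0.1527  0.2145] q [-60.   42.6  96.4  55.1 122.4 -50.8] w 0.0028 f [-0.2  0.5 -2.2] 
X [ 0.967 -0.231 -0.112] Z [0.241 0.967 0.087]
time_s: 24.2
position: [0.4187, -0.1535, 0.2187]
tool_rot: [[0.967, -0.088, 0.241], [-0.21, 0.266, 0.941], [-0.146, -0.96, 0.239]]
ft_force: [-0.6, 0.2, -3.1]
grip_width: 0.0029
t 24.2 p [ 0.4187 -0.1535  0.2187] q [-59.7  45.9  97.5  58.9 127.1 -49.7] w 0.0029 f [-0.6  0.2 -3.1] 
X [ 0.967 -0.21  -0.146] Z [0.241 0.941 0.239]
[(array([131.6, 180. ]), np.int32(56))]
[(array([235.2,   2.1]), np.int32(65)), (array([232.4,  19.1]), np.int32(112)), (array([336.3, 376.8]), np.int32(148)), (array([319.3, 380.4]), np.int32(92)), (array([336.5, 387.6]), np.int32(44)), (array([341.3, 396.8]), np.int32(141))]
```

View pics/c9.png

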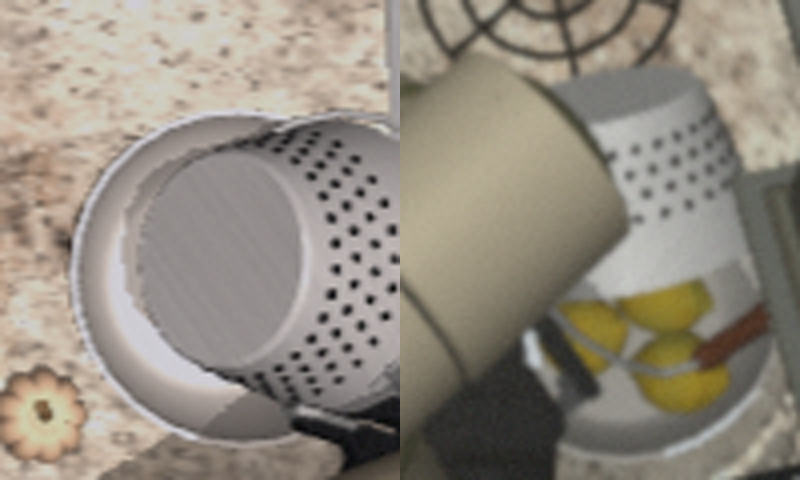

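Picture 11: the insert is empty and all three lemons lie in the bowl, at side px (336,377), (319,380) and (341,397). Tilting back while rising.

```bash

python3 -m crank '[-0.06,0,0,0,0,0.004,0,-0.12,0,0,0,0,0.002,0,-0.12,0,0,0,0,0.002,0,-0.12,0,0,0,0.0005,0.001,0,-0.12,0,0,0,0,0.001,0,-0.12,0,0,0,0,0,0,-0.12,0,0,0,0,0,0,-0.12,0,0,0,-0.0005,0,0,-0.12,0,0,0,-0.0008,0,0,-0.12,0,0,0,-0.001,0,0,-0.12,0,0,0,-0.001,0,0,-0.12,0,0,0,-0.001,0,0,-0.12,0,0,0,-0.001,0,0,-0.12,0,0,0,-0.0015,0,0,-0.12,0,0,0,-0.0015,0,0,-0.12,0,0,0,-0.0015,0,0,-0.12,0,0,0,-0.0015,0,0,-0.12,0,0,0,-0.0015,0,0,-0.08,0,0,0,-0.001,0,0,0,0,0,0,0,0,0]'; python3 obs.py
python3 - <<'E'
from plan import *
l=[json.loads(x) for x in open("log.jsonl")];Rp=[np.array(x["tool_rot"]) for x in l if abs(x["time_s"]-18.1)<.03][0]
s=observe();print("rot left",Ro.from_matrix(Rp@s["tool_rot"].T).as_rotvec().round(4),"d to hover",(np.array([.432,.108,.19])-s["position"]).round(4))
E
```

```text
time_s: 26.3
position: [0.4176, -0.1649, 0.2276]
tool_rot: [[0.967, -0.085, 0.239], [0.001, -0.941, -0.34], [0.254, 0.329, -0.91]]
ft_force: [-0.4, 0.6, -2.3]
grip_width: 0.0029
t 26.3 p [ 0.4176 -0.1649  0.2276] q [-31.5   5.8 104.  -12.8  48.3 -22.3] w 0.0029 f [-0.4  0.6 -2.3] 
X [0.967 0.001 0.254] Z [ 0.239 -0.34  -0.91 ]
rot left [-0.0015 -0.0021 -0.0025] d to hover [ 0.0144  0.2729 -0.0376]
```

```bash

python3 -m crank '[0,0,0,0.0005,0.006,0,0,0,0,0,0.0008,0.012,0,0,0,0,0,0.001,0.018,0,0,0,0,0,0.001,0.018,0,0,0,0,0,0.001,0.018,0,0,0,0,0,0.001,0.018,0,0,0,0,0,0.001,0.018,0,0,0,0,0,0.001,0.018,0,0,0,0,0,0.001,0.018,0,0,0,0,0,0.001,0.018,0,0,0,0,0,0.001,0.018,0,0,0,0,0,0.001,0.018,0,0,0,0,0,0.001,0.018,0,0,0,0,0,0.001,0.018,0,0,0,0,0,0.001,0.018,-0.01,0,0,0,0,0.001,0.013,-0.015,0,0,0,0,0,0.008,-0.013,0,0,0,0,0,0,0,0,0,0,0,0,0,0,0]'; python3 obs.py
python3 - <<'E'
from plan import *
T=get_image("top");S=get_image("side");s=observe()
zf=s["position"][2]-.0865+.008+.004;print("floor z",zf)
for d,(x0,y0,x1,y1) in((T,(315,220,410,315)),(S,(270,240,345,335))):
    h=cv2.cvtColor(d["frame"],cv2.COLOR_RGB2HSV);m=np.zeros(h.shape[:2],np.uint8);m[y0:y1,x0:x1]=((h[...,1]<30)&(h[...,2]>175))[y0:y1,x0:x1]
    n,l,st,c=cv2.connectedComponentsWithStats(m);i=1+np.argmax(st[1:,4]);ys,xs=np.nonzero(l==i)
    hull=cv2.convexHull(np.c_[xs,ys].astype(np.int32))[:,0].astype(float)
    W=np.array([onz(d,p,zf) for p in hull]);cc,r=circ(W)
    for _ in range(5):
        k=np.abs(np.hypot(*(W[:,:2]-cc).T)-r)<.003;cc,r=circ(W[k])
    print(st[i],"circle",cc.round(4),r.round(4),k.sum(),len(W),"minus tcp",(cc-s["position"][:2]).round(4))
E
```

```text
time_s: 28.2
position: [0.4341, 0.1059, 0.1907]
tool_rot: [[0.967, -0.088, 0.24], [-0.001, -0.94, -0.341], [0.256, 0.329, -0.909]]
ft_force: [-0.9, 0.3, -2.7]
grip_width: 0.0026
t 28.2 p [0.4341 0.1059 0.1907] q [ 10.5  13.8 100.8 -26.7  57.6  26.1] w 0.0026 f [-0.9  0.3 -2.7] 
X [ 0.967 -0.001  0.256] Z [ 0.24  -0.341 -0.909]
floor z 0.11672163340530747
[ 334  243   46   44 1378] circle [0.5095 0.1103] 0.0551 26 26 minus tcp [0.0752 0.0046]
[287 258  40  32 894] circle [0.5145 0.1094] 0.0521 18 23 minus tcp [0.0802 0.0037]
```

```bash

python3 -m crank '[0,0,0,0,-0.002,-0.015,0,0,0,0,0,-0.002,-0.02,0,0,0,0,0,0,-0.02,0,0,0,0,0,0,-0.02,0,0,0,0,0,0,-0.01,0,0,0,0,0,0,-0.006,0,0,0,0,0,0,-0.003,0,0,0,0,0,0,0,0]'; python3 obs.py
python3 -m crank '[0,0,0,0,0,-0.003,0,0,0,0,0,0,-0.002,0,0,0,0,0,0,0,0]'; python3 obs.py
```

```text
time_s: 29.1
position: [0.4342, 0.1021, 0.0969]
tool_rot: [[0.966, -0.088, 0.242], [-0.001, -0.94, -0.342], [0.257, 0.33, -0.908]]
ft_force: [0.4, 0.9, -3.1]
grip_width: 0.003
t 29.1 p [0.4342 0.1021 0.0969] q [ 10.   22.5 108.7 -33.7  42.9  36.5] w 0.003 f [ 0.4  0.9 -3.1] 
X [ 0.966 -0.001  0.257] Z [ 0.242 -0.342 -0.908]
time_s: 29.4
position: [0.434, 0.1022, 0.0916]
tool_rot: [[0.966, -0.088, 0.241], [-0.0, -0.94, -0.341], [0.257, 0.33, -0.908]]
ft_force: [0.3, -0.8, -2.3]
grip_width: 0.0027
t 29.4 p [0.434  0.1022 0.0916] q [ 10.   23.1 109.  -34.3  42.2  37.3] w 0.0027 f [ 0.3 -0.8 -2.3] 
X [ 0.966 -0.     0.257] Z [ 0.241 -0.341 -0.908]
```

```bash

python3 -m crank '[0,0,0,0,0,-0.001,0,0,0,0,0,0,-0.001,0,0,0,0,0,0,0,0]'; 
python3 -m crank '[0,0,0,0,0,-0.001,0,0,0,0,0,0,0,0]'
```

```text
time_s: 29.7
position: [0.434, 0.1022, 0.0897]
tool_rot: [[0.966, -0.088, 0.241], [-0.0, -0.94, -0.342], [0.257, 0.33, -0.908]]
ft_force: [-1.2, -0.3, 1.7]
grip_width: 0.0025
time_s: 29.9
position: [0.4341, 0.1021, 0.0893]
tool_rot: [[0.966, -0.088, 0.242], [-0.0, -0.94, -0.342], [0.258, 0.33, -0.908]]
ft_force: [-5.8, 0.1, 9.8]
grip_width: 0.003
```

```bash

python3 -m crank '[0,0,0,0,0,0.001,10,0,0,0,0,0,0,25,0,0,0,0,0,0,40,0,0,0,0,0,0,55,0,0,0,0,0,0,55,0,0,0,0,0,0,55,0,0,0,-0.005,0.007,0.018,55,0,0,0,-0.005,0.007,0.018,55,0,0,0,-0.005,0.007,0.018,55,0,0,0,-0.005,0.007,0.018,55,0,0,0,-0.01,0,0.02,55,0,0,0,-0.02,0,0.02,55,0,0,0,-0.02,0,0.01,55,0,0,0,0,0,0,55]' 20; python3 obs.py
python3 - <<'E'
from plan import *
T=get_image("top");S=get_image("side")
for d,(x0,y0,x1,y1) in((T,(315,220,410,315)),(S,(270,240,345,335))):
    h=cv2.cvtColor(d["frame"],cv2.COLOR_RGB2HSV);m=np.zeros(h.shape[:2],np.uint8);m[y0:y1,x0:x1]=((h[...,1]<30)&(h[...,2]>175))[y0:y1,x0:x1]
    n,l,st,c=cv2.connectedComponentsWithStats(m);i=1+np.argmax(st[1:,4]);ys,xs=np.nonzero(l==i)
    hull=cv2.convexHull(np.c_[xs,ys].astype(np.int32))[:,0].astype(float)
    W=np.array([onz(d,p,.012) for p in hull]);cc,r=circ(W);print("floor",cc.round(4),r.round(4))
    mm=((h[...,0]>20)&(h[...,0]<34)&(h[...,1]>150)&(h[...,2]>100)).astype(np.uint8)
    n,l,st,c=cv2.connectedComponentsWithStats(mm);print([(c[i].round(1),st[i,4]) for i in range(1,n) if st[i,4]>30])
c=np.zeros((600,800,3),np.uint8)
c[:,:400]=cv2.resize(T["frame"][180:330,400-210:510][:, :],(400,188),interpolation=2)[0:1]*0
c[:300,:]=cv2.resize(T["frame"][200:325,180:513],(800,300),interpolation=2)
c[300:,:400]=cv2.resize(S["frame"][240:340,250:383],(400,300),interpolation=2);c[300:,400:]=cv2.resize(S["frame"][130:430,240:400],(160*1,300),interpolation=2).repeat(1,1) if False else cv2.resize(S["frame"][320:420,250:383],(400,300),interpolation=2)
cv2.imwrite("pics/c10.png",c[:,:,::-1])
E
```

```text
time_s: 31.3
position: [0.3626, 0.1303, 0.2126]
tool_rot: [[0.966, -0.088, 0.243], [0.0, -0.94, -0.341], [0.258, 0.329, -0.908]]
ft_force: [0.5, 0.7, -0.1]
grip_width: 0.0468
t 31.3 p [0.3626 0.1303 0.2126] q [ 16.6   7.2 105.3 -26.7  61.8  30.9] w 0.0468 f [ 0.5  0.7 -0.1] 
X [0.966 0.    0.258] Z [ 0.243 -0.341 -0.908]
floor [0.5114 0.1057] 0.0552
[(array([131.7, 180. ]), np.int32(59)), (array([465.5, 264. ]), np.int32(733)), (array([460.5, 285.7]), np.int32(341))]
floor [0.515  0.1061] 0.0535
[(array([235.2,   2. ]), np.int32(63)), (array([232.4,  19. ]), np.int32(109)), (array([334.8, 373.5]), np.int32(278)), (array([315.5, 383.7]), np.int32(275)), (array([339.7, 392.9]), np.int32(304))]
```

View pics/c10.png

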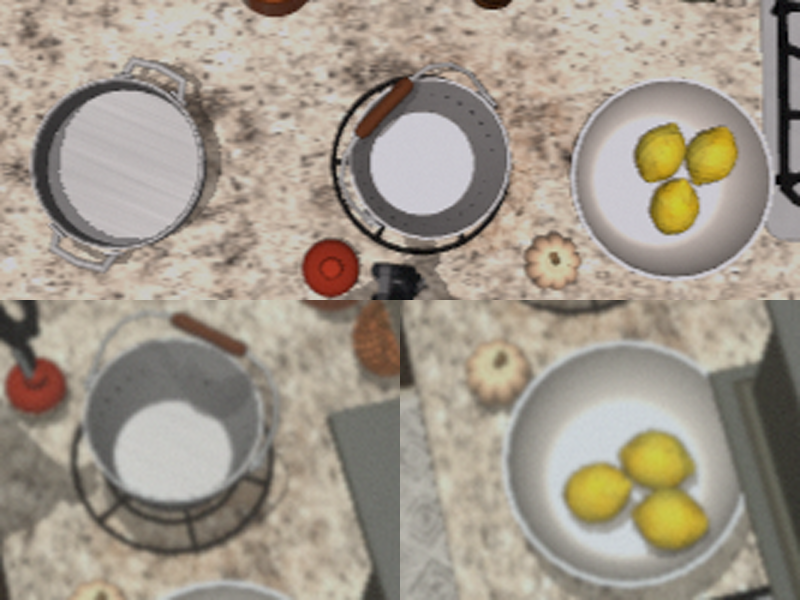

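```bash
python3 -c "
from rig import *
print(close_job())"
```

```text
the job is handed in; nothing more can be done
None
```

The job is done and handed in at about 31 s of the 72 s allowed; `close_job()` gave no verdict.

- **Out of the pot:** I lifted the insert with its three lemons by the bail and set it on the trivet. I let go and left it standing for about 2 s.
- **Into the bowl:** I laid the bail aside, pinched the near rim and tipped the insert over the bowl until all three lemons had fallen out.
- **Back on the trivet:** I stood the empty insert on the trivet, opened the gripper and drew it clear.

**Last checks**
- **Centring:** the top view puts the insert's floor centre at (0.511, 0.106), against a trivet centre of (0.5106, 0.1062). The side view reads (0.515, 0.106), so the two disagree by about 4 mm in x.
- **Lemons:** both views show all three in the bowl, and the insert is empty.
- **Everything else:** in the last picture the pot, bowl, timer and pumpkin look unmoved; I checked them by eye only. The pepper mill and candle are only partly in view in it, and the spoon and salt shaker are not shown.
- **Robot:** it was touching nothing at the end. The highest wrist force at my checks was about 20 N, when setting the full insert down.

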